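Load the grain analyser's reference vials and hold its calibration key turned

TASK

Get the grain analyser ready to read its references: stand the blue-capped vial in the blue-ringed pocket and the orange-capped vial in the orange-ringed pocket, fully down. Then take the yellow key, put it into the analyser's key switch (its pins are sticky, so it may take some wiggling to get it fully home), turn it a quarter turn clockwise and finish while still holding it turned against its spring. Leave the green key, the white-capped vial, the sample box and the hygrometer where they are.

Things in the scene. Friction and masses are not known exactly. Their poses are not given: they have to be found in the camera images.
- analyser: White bench instrument 300 x 300 mm; origin on the table, 50 mm beyond the row of pockets, z up, x away from the robot. Its flat grey deck is 90 mm above the table; the blue pocket (left), orange pocket and key switch stand in one row along its y, over 75 mm behind the deck's front edge and over 130 mm before the hood, which rises 35 mm above the deck at its far side.
- tray: Black tray 235 x 70 mm, 20 mm tall, long side along its x; origin under its centre. Three round wells, 28 mm wide and 75 mm apart, hold the three vials upright in any order; a vial's underside stands 8 mm above the table.
- key_block: Wooden block 140 x 50 mm, 34 mm tall, long side along its x; origin under its centre. Two slots 64 mm apart along x hold the two keys upright, in either order, each bow's underside resting on the block's top, each bow's width along the block's x.
- vial_blue_mid (a point): Blue-capped sealed grain vial, a plain upright cylinder 24 mm in diameter, 64 mm tall, no step between body and cap, foot edge bevelled by 3 mm (cap: top 18 mm), 30 to 65 g. This point is its centre, 32 mm above its underside. Starts in a well of the tray.
- vial_orange_mid (a point): Orange-capped vial of the same size; its centre, 32 mm above its underside. Starts in another well of the tray.
- vial_white_mid (a point): White-capped vial of the same size; its centre. Stands in the remaining well. Not part of the job: it stays there.
- pocket_blue (a point): Centre of the mouth of the blue-ringed round pocket, level with the analyser's deck. The pocket is 28 mm in diameter and 22 mm deep, so a vial fully down stands 42 mm out of it, its centre 10 mm above this point. The deck's left edge is 55 mm away.
- pocket_orange (a point): Centre of the mouth of the orange-ringed pocket, of the same size, 80 mm to the right of the blue one.
- lock_face (a point): Middle of the keyway, on the face of the key switch: a 44 mm square steel plate, 8 mm above the deck, 105 mm to the right of the orange pocket. Site x lies along the keyway's long side, y across it, z up. The fixed plate is 6 mm thick; its keyway is 14.5 x 5.7 mm, flared by 3 mm all round at the face. The key goes in straight down.
- keyplug (a joint): Turning plug under the plate, keyway 15 x 6 mm: 0 at rest (in line with the plate's), growing clockwise seen from above to a stop at 1.57 rad. A spring (0.03 to 0.08 N m) returns it. The key has about 0.17 rad of play in it. Two pairs of sticky pins, 10 to 22 mm below the face on both flat sides of the blade, can stall a 12 N push; rocking the key across the slot by 1 mm and 0.05 rad frees it.
- key_yellow_bow (a point): Analyser's key, upright, blade down, 30 g. This point: centre of its yellow bow, a block 30 mm wide (point x), 9 mm thick (y), 32 mm tall, pinched across the 9 mm. Under it a round neck 5 mm thick, 8 mm long, then a flat blade 12 mm wide (x), 4 mm thick (y), 16 mm long, its end rounded. Half a turn about z makes no difference. Starts in the key block.
- key_yellow_tip (a point): Lower end of the yellow key on its axis, 40 mm below the bow's centre, 24 mm below the bow's underside. Home in the lock, the bow's underside rests on the lock's face and this point lies 24 mm below it. The plug cannot turn while the key is more than 2 mm short of home, as the blade must be below the fixed plate.
- key_green_bow (a point): A second key of the same size with a green bow, in the other slot of the key block; same point. Not part of the job: it stays there.
- sample_box: Clear lidded box of grain, 178 x 138 mm, 85 mm tall, 0.7 kg, to the right beyond the key block; origin under its centre. Stays where it is.
- hygrometer: Small white upright thermo-hygrometer, 75 mm wide and tall, on a 45 mm foot, to the left beyond the tray; origin under its centre. Stays where it is.

How it is judged:
On the way, in this order (a step that is already met when the one before it is completed fails the run):
1. both vials stand fully down in the pockets of their own colours, let go (horizontal distance between vial_blue_mid and pocket_blue below 0.004 m and z of vial_blue_mid in the frame of pocket_blue below 0.0125 m and horizontal distance between vial_orange_mid and pocket_orange below 0.004 m and z of vial_orange_mid in the frame of pocket_orange below 0.0125 m and contact force between each of vial_blue, vial_orange and the fingers below 0.1 N), for 0.2 s.
2. the yellow key is home in the lock, not yet turned (horizontal distance between key_yellow_tip and lock_face below 0.003 m and z of key_yellow_tip in the frame of lock_face below -0.022 m and value of joint keyplug below 0.4 rad), for 0.1 s.
3. the key is turned a quarter clockwise (value of joint keyplug above 1.2 rad and z of key_yellow_tip in the frame of lock_face below -0.022 m), for 0.3 s.
At the end, for the whole second after the job is handed in: Fingers grip the yellow key; tip 22 mm or more below the lock face, within 3 mm of the middle; plug past 1.2 rad; blue and orange vials in their pockets within 4 mm of the middle, 2.5 mm of fully down; green key and white vial moved under 20 mm, sample box and hygrometer under 30 mm (all of step 3 and horizontal distance between key_yellow_tip and lock_face below 0.003 m and contact force between key_yellow and the fingers above 1 N and horizontal distance between vial_blue_mid and pocket_blue below 0.004 m and z of vial_blue_mid in the frame of pocket_blue below 0.0125 m and horizontal distance between vial_orange_mid and pocket_orange below 0.004 m and z of vial_orange_mid in the frame of pocket_orange below 0.0125 m and distance of each of vial_white_mid, key_green_bow from where it was at the start of the episode below 0.02 m and distance of each of sample_box, hygrometer from where it was at the start of the episode below 0.03 m); the arm keeps its last pose, push and grip.
It fails at once if a vial is tipped over (angle between any of vial_blue_mid, vial_orange_mid's own z axis and vertical above 0.8 rad).
It fails at once if a bystander is disturbed (distance of any of vial_white_mid, key_green_bow from where it was at the start of the episode above 0.04 m or distance of any of sample_box, hygrometer from where it was at the start of the episode above 0.05 m).
It also fails if it takes over 72 s, if anything falls off the work surface, if the arm or the gripper's body presses on something with over 40 N, if the wrist force passes 120 N, or if a joint passes its speed limit or range.

ROBOT

A 6-joint arm with a two-finger parallel gripper is mounted at the origin on the work surface. World frame = base frame: x ahead of the robot, y to its left, z up, the work surface at z = 0. Lengths are in m, angles in rad, forces in N, time in s.
With the tool pointing down it reaches from about 0.4 to 0.825 m from the base axis. Payload 7 kg.
Tool frame: the origin (TCP) lies between the finger pads; the fingertips stand 22 mm ahead of it and the grasp point (between the pads) lies 3 mm ahead of it; z points along the fingers, y is the direction in which the jaws open and shut (so a half turn about z gives the same grasp; the last joint's range is limited). The gripper opens to 88 mm and grips with 3 to 60 N. Pads are 19 mm wide; open, the fingers measure 130 mm over their backs; the gripper's body (78 mm by 193 mm) begins 47 mm behind the grasp point.
Start: joints at [1.44, 0.359, 0.012, 0, -1.224, -0.288], TCP at [0.275, 0.617, 0.249] pointing down, gripper open.
Joint ranges: [-3.07, 3.07], [-1.43, 2.12], [-1.02, 1.25], [-3.03, 1.67], [-3.05, -0], [-3.03, 3.03]. Speed limits (rad/s): [2.39, 2.39, 3.01, 3.14, 3.14, 3.14].

INTERFACE

Orientations are given as [roll, pitch, yaw] about the fixed x, y, z axes, in that order (R = Rz(yaw) Ry(pitch) Rx(roll)).
In Python, from station import * gives the robot as it stands. The module is installed in compiled form; this text tells all that it offers.
- The arm moves only by the tool move_arm, never from a script. Its argument "rows" is a list of rows, each an object with "delta_rot": the turn, a rotation vector about the world's x, y, z in degrees, a list of three; "delta_pos": the shift along the world's x, y, z in cm, a list of three; "hand": the finger opening in cm, from 0 to 8.76. A call has exactly 10 rows; each row shifts and turns the commanded pose from where the row before left it; what a row does not reach is not made up. A row lasts 1/10 s, in which the tool goes at most 50 mm and 8.59 degrees, less where a joint would pass 70% of its speed; a pose out of reach is approached as far as the arm can. A call is refused whole if a number of a shift passes 5 or a number of a turn 8.59, either way. A call with a gripper value outside its range is refused whole. The fingers move at their own pace and stop on an object; "force" is the grip in N (left out, the last holds). Time passes only in rows, so rows that do not move let the fingers close, or fill a call up. It gives the time, the measured TCP pose, the force and the opening at its end, in the units of the state.
- get_state(): the state, without advancing time (a new reading comes with each control period).
- grab_frame(name): name is "scene" or "top"; returns the picture (480x640x3 uint8, blue, green, red); there is no depth.
- camera_info(name): a dict with "camera_matrix" (3x3 intrinsics, pixels), "world_from_camera" (4x4, takes a point from camera to world coordinates). Camera axes: x right, y down, z forward; pixel columns grow to the right and rows downward; lengths in m; the calibration is good to about 2 mm. A picture is of the moment at which its call begins. camera_info takes no time and is no camera call.
- job_done(): hands the job in, once; it reports no verdict.
The state is a dict: "t": time; "q": joint angles; "qd": joint speeds; "joint_efforts": joint torques, N m; "eef_pos": TCP position; "ee_rot": TCP orientation; "force": force on the tool from outside, world axes, zero at the start; "moment": the same for the moment, N m; "width": finger opening in m.
Only numpy, scipy, OpenCV 4.12 (cv2) and the standard library are available. Lean on these libraries where they do the work, as an engineer would, in place of code of your own. Each camera call takes 0.05 s, during which the arm holds its last target.

## Working session

There is one attempt and no reset: what is moved stays moved. The work goes in short steps, Python scripts to look and compute and a tool call to move; the robot and the scene stay as the last step left them, time stands still between calls to the robot, and variables do not carry over. Pictures are saved under pics/ and viewed, and the job is handed in when it is done.

Besides the shell and the picture viewer there is one more tool, called after "Emit:" by a JSON object that holds its "method" and its "body", one argument or row to a line. move_arm: Moves the arm, as the interface text tells. Its arguments: {"type":"object","properties":{"rows":{"type":"array"},"force":{"type":"number"}},"required":["rows"]}

```bash
mkdir -p pics
python3 - <<'E'
from station import *
import cv2,json
print(get_state())
for n in("scene","top"):
    im=grab_frame(n); cv2.imwrite(f"pics/{n}0.png",im)
    c=camera_info(n); print(n,c)
E
```

```text
{'t': 0.0, 'q': array([ 1.44008012e+00,  3.59368580e-01,  1.10784708e-02, -3.38830388e-04,
       -1.22410054e+00, -2.88108033e-01]), 'qd': array([ 4.45599947e-05, -9.74618797e-05, -5.08071304e-04,  9.07065025e-04,
        5.43456007e-04,  3.81161048e-04]), 'joint_efforts': array([ 1.87517021e-04, -5.82708442e+01,  2.93043888e+01,  6.99652523e+00,
        6.87154839e-03, -1.69074842e-04]), 'eef_pos': array([0.274351  , 0.61624441, 0.24764507]), 'ee_rot': array([ 3.13997353e+00, -1.47653864e-04, -4.18939502e-01]), 'force': array([-0.70489777, -0.60542415, -1.26251187]), 'moment': array([-0.00924788,  0.01359801,  0.0197314 ]), 'width': 0.08785024425413208}
scene {'camera_matrix': array([[534.8745475 ,   0.        , 321.37615964],
       [  0.        , 534.8745475 , 241.32493123],
       [  0.        ,   0.        ,   1.        ]]), 'world_from_camera': array([[-0.11186239,  0.60403193, -0.78907049,  1.43045615],
       [ 0.99357594,  0.05429203, -0.09929362,  0.11124999],
       [-0.01713628, -0.79510868, -0.60622483,  0.76701602],
       [ 0.        ,  0.        ,  0.        ,  1.        ]])}
top {'camera_matrix': array([[550.33209344,   0.        , 319.27068054],
       [  0.        , 550.33209344, 240.46892813],
       [  0.        ,   0.        ,   1.        ]]), 'world_from_camera': array([[ 0.02161121, -0.99409243,  0.10636348,  0.3862967 ],
       [-0.9997158 , -0.02255838, -0.00770983, -0.00463115],
       [ 0.01006368, -0.10616663, -0.99429742,  1.4568439 ],
       [ 0.        ,  0.        ,  0.        ,  1.        ]])}
```

View pics/scene0.png

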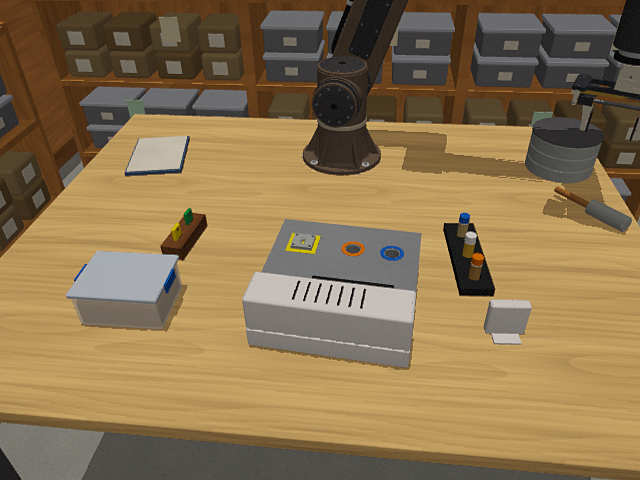

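View pics/top0.png

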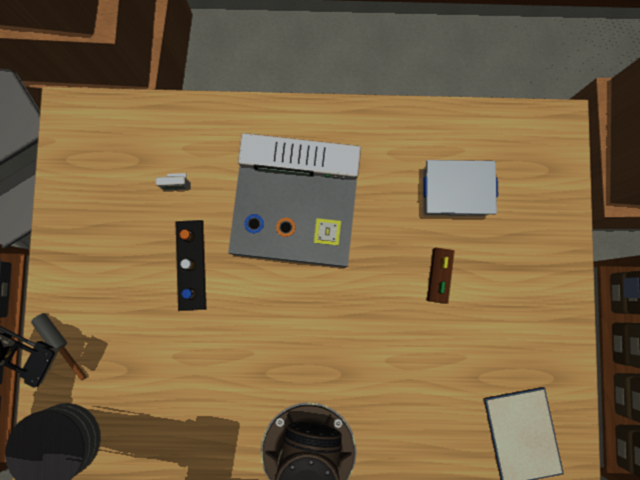

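The scene camera shows the lock at about (303,243), the orange ring (353,248) and the blue ring (392,253). The caps are blue (464,218), white (470,238) and orange (477,259), and the yellow key is at (177,231). In the top view the keys are at (445,262) and (443,287), and the vials at x≈186. Next I'll enlarge these areas.

Run:
```python
import cv2,numpy as np
s=cv2.imread('pics/scene0.png');t=cv2.imread('pics/top0.png')
def c(im,x,y,w,h,k): return cv2.resize(im[y:y+h,x:x+w],(w*k,h*k),interpolation=cv2.INTER_NEAREST)
a=c(s,155,200,60,60,6);b=c(s,280,225,66,60,6)
cv2.imwrite('pics/cs.png',np.hstack([a,b[:360]]))
a=c(t,425,240,40,66,6);b=c(t,305,210,50,66,6);d=c(t,170,218,40,66,4)
b2=np.hstack([a,b]); d=cv2.copyMakeBorder(d,0,b2.shape[0]-d.shape[0],0,0,cv2.BORDER_CONSTANT)
cv2.imwrite('pics/ct.png',np.hstack([b2,d]))
```

```text
(no output)
```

View pics/cs.png

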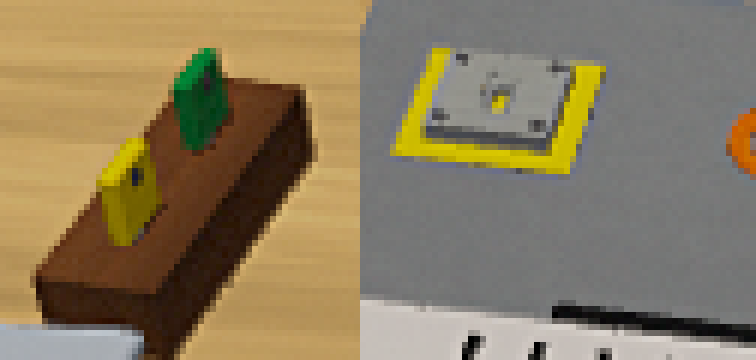

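View pics/ct.png

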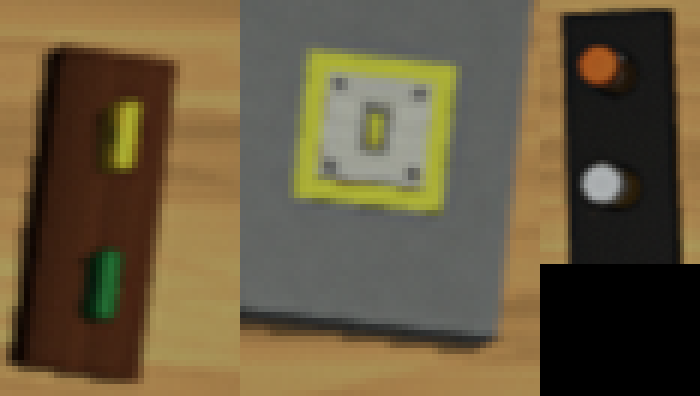

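```bash
cat > h.py <<'E'
import cv2,numpy as np
from station import *
C={n:camera_info(n) for n in("scene","top")}
def ray(n,uv):
    K=C[n]["camera_matrix"];T=C[n]["world_from_camera"]
    d=T[:3,:3]@np.linalg.solve(K,[uv[0],uv[1],1]);return T[:3,3],d/np.linalg.norm(d)
def onz(n,uv,z):
    o,d=ray(n,uv);return o+d*(z-o[2])/d[2]
def tri(a,b):
    o1,d1=ray("scene",a);o2,d2=ray("top",b)
    s=np.linalg.lstsq(np.c_[d1,-d2],o2-o1,rcond=None)[0]
    p,q=o1+s[0]*d1,o2+s[1]*d2
    return (p+q)/2,np.linalg.norm(p-q)
HSV={'blue':((100,140,60),(125,255,255)),'orange':((5,170,90),(15,255,255)),'yellow':((24,150,70),(34,255,255)),'green':((55,130,40),(85,255,255)),'white':((0,0,150),(180,60,255))}
def blob(im,col,box,up=4):
    x,y,w,h=box
    c=cv2.resize(im[y:y+h,x:x+w],None,fx=up,fy=up,interpolation=cv2.INTER_CUBIC)
    m=cv2.inRange(cv2.cvtColor(c,cv2.COLOR_BGR2HSV),*HSV[col])
    cs,_=cv2.findContours(m,cv2.RETR_EXTERNAL,cv2.CHAIN_APPROX_NONE)
    k=max(cs,key=cv2.contourArea);hl=cv2.convexHull(k)
    M=cv2.moments(hl)
    f=lambda p:(np.asarray(p)+.5)/up-.5+np.array([x,y])
    return f([M['m10']/M['m00'],M['m01']/M['m00']]),M['m00']/up**2,f(hl[:,0,:]),(cv2.contourArea(k)/up**2)
E
cat > m.py <<'E'
from h import *
s=cv2.imread('pics/scene0.png');t=cv2.imread('pics/top0.png')
P={}
for n,col,bs,bt in [('vb','blue',(452,205,25,25),(175,280,25,25)),('vw','white',(458,226,25,22),(175,253,25,22)),('vo','orange',(465,247,25,22),(175,223,25,22)),
 ('pb','blue',(375,238,35,30),(240,208,30,30)),('po','orange',(336,236,35,26),(272,212,30,30)),('lk','yellow',(280,228,45,32),(308,213,40,38)),
 ('ky','yellow',(168,220,17,23),(436,252,20,22)),('kg','green',(180,204,17,24),(434,278,20,20))]:
    a,A,ha,ca=blob(s,col,bs);b,B,hb,cb=blob(t,col,bt)
    p,g=tri(a,b);P[n]=p
    print(n,a.round(2),round(A),round(ca),b.round(2),round(B),round(cb),'P',(p*1000).round(1),'gap',round(g*1000,1))
    z={'v':.063,'p':.09,'l':.09,'k':.05}[n[0]]
    print('   onz',(onz('scene',a,z)*1000).round(1),(onz('top',b,z)*1000).round(1))
ang=lambda a,b:np.degrees(np.arctan2(*(P[b]-P[a])[1::-1]))
d=lambda a,b:1000*np.linalg.norm(P[b]-P[a])
for a,b in [('pb','po'),('po','lk'),('pb','lk'),('kg','ky'),('vb','vw'),('vw','vo')]:print(a,b,d(a,b).round(1),ang(a,b).round(2))
np.savez('P.npz',**P)
E
python3 m.py
```

```text
vb [463.95 217.86] 91 86 [185.95 293.26] 79 78 P [394.2 314.2  61.7] gap 6.0
   onz [397.  310.7  63. ] [394.3 316.9  63. ]
vw [470.87 234.64] 54 52 [184.95 263.37] 51 49 P [469.  319.6  69.3] gap 3.9
   onz [460.8 319.4  63. ] [469.5 323.   63. ]
vo [477.2  258.82] 133 125 [184.15 233.83] 71 70 P [544.4 325.9  63.4] gap 5.2
   onz [544.5 323.3  63. ] [544.6 328.6  63. ]
pb [391.64 252.73] 273 267 [253.57 223.27] 271 268 P [572.3 148.3  88.7] gap 3.9
   onz [574.3 146.3  90. ] [572.1 150.1  90. ]
po [352.63 248.35] 262 257 [285.31 226.85] 259 256 P [565.2  68.6  88.7] gap 3.9
   onz [567.1  66.8  90. ] [564.9  70.5  90. ]
lk [302.76 243.06] 553 201 [327.02 231.51] 573 557 P [556.  -36.1  88.1] gap 3.8
   onz [558.6 -37.6  90. ] [555.5 -34.1  90. ]
ky [175.91 231.33] 124 116 [445.19 262.15] 50 45 P [ 488.5 -341.    49.2] gap 2.0
   onz [ 489.5 -341.6   50. ] [ 488.2 -339.8   50. ]
kg [187.84 216.06] 99 94 [442.19 286.93] 39 36 P [ 424.9 -333.3   48.3] gap 1.9
   onz [ 427.2 -333.3   50. ] [ 424.6 -332.    50. ]
pb po 80.0 -95.11
po lk 105.1 -95.02
pb lk 185.1 -95.06
kg ky 64.1 -6.88
vb vw 75.4 4.1
vw vo 75.9 4.8
```

Spacings come out at 80.0, 105.1, 64.1 and about 75 mm against nominal 80, 105, 64 and 75, and the heights fit too. The two views disagree by 2–6 mm in y, which is calibration error, so I'll check against the held objects. First I move above the blue vial.

Emit:
{"method": "move_arm", "body": {
  "force": 8,
  "rows": [
    {"delta_pos": [1.2,-3.02,-0.4],"delta_rot": [0,0,2.85],"hand": 5.0},
    {"delta_pos": [1.2,-3.02,-0.4],"delta_rot": [0,0,2.85],"hand": 5.0},
    {"delta_pos": [1.2,-3.02,-0.4],"delta_rot": [0,0,2.85],"hand": 5.0},
    {"delta_pos": [1.2,-3.02,-0.4],"delta_rot": [0,0,2.85],"hand": 5.0},
    {"delta_pos": [1.2,-3.02,-0.4],"delta_rot": [0,0,2.85],"hand": 5.0},
    {"delta_pos": [1.2,-3.02,-0.4],"delta_rot": [0,0,2.85],"hand": 5.0},
    {"delta_pos": [1.2,-3.02,-0.4],"delta_rot": [0,0,2.85],"hand": 5.0},
    {"delta_pos": [1.2,-3.02,-0.4],"delta_rot": [0,0,2.85],"hand": 5.0},
    {"delta_pos": [1.2,-3.02,-0.4],"delta_rot": [0,0,2.85],"hand": 5.0},
    {"delta_pos": [1.2,-3.02,-0.4],"delta_rot": [0,0,2.85],"hand": 5.0}
  ]
}}

```text
t: 1.1
eef_pos: [0.3946, 0.3132, 0.2082]
ee_rot: [3.141, 0.0, 0.081]
force: [-0.6, 0.1, 0.4]
width: 0.0501
```

Emit:
{"method": "move_arm", "body": {
  "rows": [
    {"delta_pos": [0,0,-2],"delta_rot": [0,0,0],"hand": 5.0},
    {"delta_pos": [0,0,-2],"delta_rot": [0,0,0],"hand": 5.0},
    {"delta_pos": [0,0,-2],"delta_rot": [0,0,0],"hand": 5.0},
    {"delta_pos": [0,0,-2],"delta_rot": [0,0,0],"hand": 5.0},
    {"delta_pos": [0,0,-1.6],"delta_rot": [0,0,0],"hand": 5.0},
    {"delta_pos": [0,0,0],"delta_rot": [0,0,0],"hand": 5.0},
    {"delta_pos": [0,0,0],"delta_rot": [0,0,0],"hand": 5.0},
    {"delta_pos": [0,0,0],"delta_rot": [0,0,0],"hand": 5.0},
    {"delta_pos": [0,0,0],"delta_rot": [0,0,0],"hand": 5.0},
    {"delta_pos": [0,0,0],"delta_rot": [0,0,0],"hand": 5.0}
  ]
}}

```text
t: 2.1
eef_pos: [0.3947, 0.315, 0.1133]
ee_rot: [-3.141, -0.001, 0.079]
force: [-0.4, 0.1, -0.3]
width: 0.05
```

Run:
```python
from h import *
im=grab_frame('scene');cv2.imwrite('pics/scene1.png',im)
cv2.imwrite('pics/s1c.png',cv2.resize(im[150:290,410:550],None,fx=4,fy=4,interpolation=cv2.INTER_CUBIC))
```

```text
(no output)
```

View pics/s1c.png

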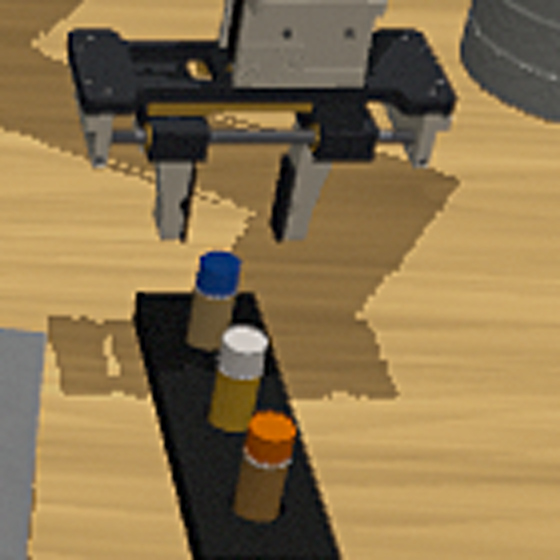

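Run:
```python
from h import *
print(onz('scene',(467.8,209.5),.0913))
T=np.linalg.inv(C['scene']['world_from_camera']);p=T@[.3947,.315,.0913,1];p=C['scene']['camera_matrix']@p[:3];print(p/p[2])
```

```text
[0.40462648 0.31443103 0.0913    ]
[467.59918268 207.06104554   1.        ]
```

The finger tips seen by the scene camera land where the robot says they are, within about 1 mm. I therefore trust the scene camera here: blue vial at about (0.396, 0.3115).

Emit:
{"method": "move_arm", "body": {
  "rows": [
    {"delta_pos": [0.15,-0.35,0],"delta_rot": [0,0,0],"hand": 5.0},
    {"delta_pos": [0,0,-1.6],"delta_rot": [0,0,0],"hand": 5.0},
    {"delta_pos": [0,0,-2],"delta_rot": [0,0,0],"hand": 5.0},
    {"delta_pos": [0,0,-1.5],"delta_rot": [0,0,0],"hand": 5.0},
    {"delta_pos": [0,0,-0.5],"delta_rot": [0,0,0],"hand": 5.0},
    {"delta_pos": [0,0,0],"delta_rot": [0,0,0],"hand": 4.0},
    {"delta_pos": [0,0,0],"delta_rot": [0,0,0],"hand": 3.0},
    {"delta_pos": [0,0,0],"delta_rot": [0,0,0],"hand": 2.0},
    {"delta_pos": [0,0,0],"delta_rot": [0,0,0],"hand": 2.0},
    {"delta_pos": [0,0,0],"delta_rot": [0,0,0],"hand": 2.0}
  ]
}}

```text
t: 3.15
eef_pos: [0.3963, 0.3117, 0.0572]
ee_rot: [-3.14, -0.001, 0.079]
force: [-0.6, -0.3, 2.0]
width: 0.0238
```

Emit:
{"method": "move_arm", "body": {
  "force": 14,
  "rows": [
    {"delta_pos": [0,0,0],"delta_rot": [0,0,0],"hand": 1.5},
    {"delta_pos": [0,0,0.5],"delta_rot": [0,0,0],"hand": 1.5},
    {"delta_pos": [0,0,1],"delta_rot": [0,0,0],"hand": 1.5},
    {"delta_pos": [0,0,2],"delta_rot": [0,0,0],"hand": 1.5},
    {"delta_pos": [0,0,2.5],"delta_rot": [0,0,0],"hand": 1.5},
    {"delta_pos": [0,0,2.5],"delta_rot": [0,0,0],"hand": 1.5},
    {"delta_pos": [0,0,2],"delta_rot": [0,0,0],"hand": 1.5},
    {"delta_pos": [0,0,1],"delta_rot": [0,0,0],"hand": 1.5},
    {"delta_pos": [0,0,0],"delta_rot": [0,0,0],"hand": 1.5},
    {"delta_pos": [0,0,0],"delta_rot": [0,0,0],"hand": 1.5}
  ]
}}

```text
t: 4.15
eef_pos: [0.3956, 0.3106, 0.171]
ee_rot: [3.141, 0.001, 0.078]
force: [0.2, -0.6, -1.6]
width: 0.0236
```

Run:
```python
from h import *
print(get_state()['eef_pos'])
im=grab_frame('scene');cv2.imwrite('pics/scene2.png',im)
t=grab_frame('top');cv2.imwrite('pics/top2.png',t)
a=cv2.resize(im[120:260,410:550],None,fx=2.8,fy=2.8,interpolation=cv2.INTER_CUBIC)
b=cv2.resize(t[220:360,100:240],None,fx=2.8,fy=2.8,interpolation=cv2.INTER_CUBIC)
cv2.imwrite('pics/c2.png',np.hstack([a,b]))
```

```text
[0.3955937  0.31063618 0.17097787]
```

View pics/c2.png

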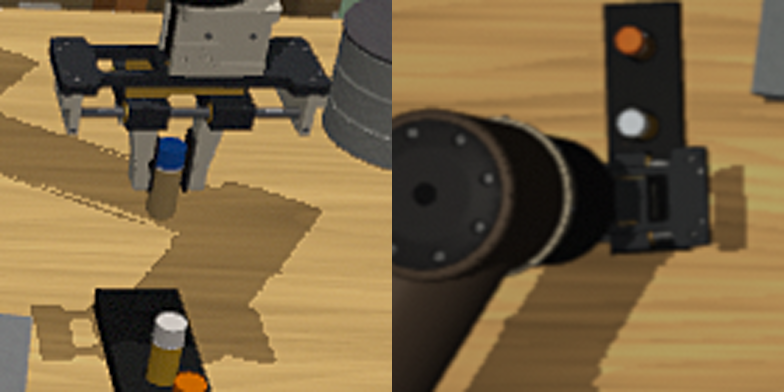

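Run:
```python
from h import *
im=cv2.imread('pics/scene2.png')
a,A,_,c=blob(im,'blue',(455,160,35,30));print(a,A,c,onz('scene',a,.1768))
```

```text
[470.7200675  174.40550363] 100.3125 94.375 [0.39677558 0.30893773 0.1768    ]
```

Emit:
{"method": "move_arm", "body": {
  "rows": [
    {"delta_pos": [2.2,-2.04,0],"delta_rot": [0,0,-1.2],"hand": 1.5},
    {"delta_pos": [2.2,-2.04,0],"delta_rot": [0,0,-1.2],"hand": 1.5},
    {"delta_pos": [2.2,-2.04,0],"delta_rot": [0,0,-1.2],"hand": 1.5},
    {"delta_pos": [2.2,-2.04,0],"delta_rot": [0,0,-1.2],"hand": 1.5},
    {"delta_pos": [2.2,-2.04,0],"delta_rot": [0,0,-1.2],"hand": 1.5},
    {"delta_pos": [2.2,-2.04,0],"delta_rot": [0,0,-1.2],"hand": 1.5},
    {"delta_pos": [2.2,-2.04,0],"delta_rot": [0,0,-1.2],"hand": 1.5},
    {"delta_pos": [2.2,-2.04,0],"delta_rot": [0,0,-1.2],"hand": 1.5},
    {"delta_pos": [0,0,-0.5],"delta_rot": [0,0,0],"hand": 1.5},
    {"delta_pos": [0,0,0],"delta_rot": [0,0,0],"hand": 1.5}
  ]
}}

```text
t: 5.25
eef_pos: [0.5713, 0.1469, 0.1644]
ee_rot: [3.14, 0.003, -0.091]
force: [-1.0, -0.8, -0.7]
width: 0.0235
```

Run:
```python
from h import *
print(get_state()['eef_pos'])
im=grab_frame('scene');cv2.imwrite('pics/scene3.png',im)
cv2.imwrite('pics/c3.png',cv2.resize(im[140:280,330:470],None,fx=4,fy=4,interpolation=cv2.INTER_CUBIC))
```

```text
[0.57130196 0.14691826 0.16436115]
```

View pics/c3.png

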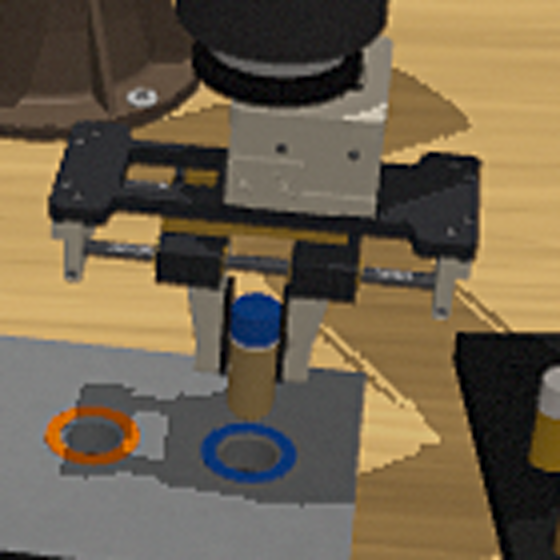

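Run:
```python
from h import *
im=cv2.imread('pics/scene3.png')
a,A,_,c=blob(im,'blue',(380,208,28,22));print(a,A,c,onz('scene',a,.1702))
a,A,_,c=blob(im,'blue',(375,240,35,26));print(a,A,c,onz('scene',a,.09))
```

```text
[393.47869985 219.56907869] 135.28125 130.78125 [0.5720777  0.14484564 0.1702    ]
[391.64740204 252.72739447] 275.15625 269.0625 [0.57432771 0.14632119 0.09      ]
```

Emit:
{"method": "move_arm", "body": {
  "rows": [
    {"delta_pos": [0.15,0.13,-0.4],"delta_rot": [0,0,0],"hand": 1.5},
    {"delta_pos": [0,0,-0.6],"delta_rot": [0,0,0],"hand": 1.5},
    {"delta_pos": [0,0,-0.5],"delta_rot": [0,0,0],"hand": 1.5},
    {"delta_pos": [0,0,-0.3],"delta_rot": [0,0,0],"hand": 1.5},
    {"delta_pos": [0,0,0],"delta_rot": [0,0,0],"hand": 1.5},
    {"delta_pos": [0,0,0],"delta_rot": [0,0,0],"hand": 1.5},
    {"delta_pos": [0,0,0],"delta_rot": [0,0,0],"hand": 1.5},
    {"delta_pos": [0,0,0],"delta_rot": [0,0,0],"hand": 1.5},
    {"delta_pos": [0,0,0],"delta_rot": [0,0,0],"hand": 1.5},
    {"delta_pos": [0,0,0],"delta_rot": [0,0,0],"hand": 1.5}
  ]
}}

```text
t: 6.3
eef_pos: [0.5736, 0.1492, 0.1487]
ee_rot: [-3.141, -0.0, -0.089]
force: [0.1, -0.3, -0.3]
width: 0.0235
```

Run:
```python
from h import *
z=get_state()['eef_pos'][2]
im=grab_frame('scene');cv2.imwrite('pics/scene4.png',im)
cv2.imwrite('pics/c4.png',cv2.resize(im[200:275,350:430],None,fx=7,fy=7,interpolation=cv2.INTER_CUBIC))
m=cv2.inRange(cv2.cvtColor(im,cv2.COLOR_BGR2HSV),*HSV['blue'])[200:275,350:430]
n,_,st,ce=cv2.connectedComponentsWithStats(m);print(st,ce+[350,200])
a,A,_,c=blob(im,'blue',(380,216,28,22));print(z,a,A,c,onz('scene',a,z+.0058))
```

```text
[[   0    0   80   75 5747]
 [  39   21   12   13  132]
 [  30   46   24   15  121]] [[389.35809988 236.87019314]
 [394.24242424 226.78030303]
 [391.0661157  254.31404959]]
0.14866570302687243 [394.12533843 226.75424032] 130.8125 126.21875 [0.57384002 0.14711749 0.1544657 ]
```

View pics/c4.png

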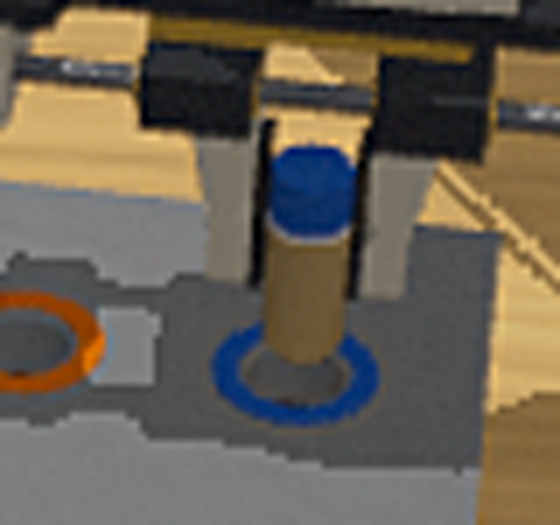

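Emit:
{"method": "move_arm", "body": {
  "rows": [
    {"delta_pos": [0.05,-0.12,0],"delta_rot": [0,0,0],"hand": 1.5},
    {"delta_pos": [0,0,-0.3],"delta_rot": [0,0,0],"hand": 1.5},
    {"delta_pos": [0,0,-0.3],"delta_rot": [0,0,0],"hand": 1.5},
    {"delta_pos": [0,0,-0.3],"delta_rot": [0,0,0],"hand": 1.5},
    {"delta_pos": [0,0,-0.3],"delta_rot": [0,0,0],"hand": 1.5},
    {"delta_pos": [0,0,-0.3],"delta_rot": [0,0,0],"hand": 1.5},
    {"delta_pos": [0,0,0],"delta_rot": [0,0,0],"hand": 1.5},
    {"delta_pos": [0,0,0],"delta_rot": [0,0,0],"hand": 1.5},
    {"delta_pos": [0,0,0],"delta_rot": [0,0,0],"hand": 1.5},
    {"delta_pos": [0,0,0],"delta_rot": [0,0,0],"hand": 1.5}
  ]
}}

```text
t: 7.35
eef_pos: [0.5741, 0.1481, 0.1337]
ee_rot: [-3.141, -0.0, -0.089]
force: [0.2, 0.3, 0.2]
width: 0.0239
```

Emit:
{"method": "move_arm", "body": {
  "rows": [
    {"delta_pos": [0,0,-0.3],"delta_rot": [0,0,0],"hand": 1.5},
    {"delta_pos": [0,0,-0.3],"delta_rot": [0,0,0],"hand": 1.5},
    {"delta_pos": [0,0,-0.3],"delta_rot": [0,0,0],"hand": 1.5},
    {"delta_pos": [0,0,-0.3],"delta_rot": [0,0,0],"hand": 1.5},
    {"delta_pos": [0,0,-0.2],"delta_rot": [0,0,0],"hand": 1.5},
    {"delta_pos": [0,0,0],"delta_rot": [0,0,0],"hand": 1.5},
    {"delta_pos": [0,0,0],"delta_rot": [0,0,0],"hand": 1.5},
    {"delta_pos": [0,0,0],"delta_rot": [0,0,0],"hand": 1.5},
    {"delta_pos": [0,0,0],"delta_rot": [0,0,0],"hand": 1.5},
    {"delta_pos": [0,0,0],"delta_rot": [0,0,0],"hand": 1.5}
  ]
}}

```text
t: 8.35
eef_pos: [0.574, 0.1481, 0.1197]
ee_rot: [-3.141, -0.0, -0.089]
force: [0.9, -0.7, -1.2]
width: 0.0234
```

Forces are low and the vial is about 2.5 mm from the bottom, so I lower to contact, open and rise.

Emit:
{"method": "move_arm", "body": {
  "rows": [
    {"delta_pos": [0,0,-0.1],"delta_rot": [0,0,0],"hand": 1.5},
    {"delta_pos": [0,0,-0.1],"delta_rot": [0,0,0],"hand": 1.5},
    {"delta_pos": [0,0,0],"delta_rot": [0,0,0],"hand": 1.5},
    {"delta_pos": [0,0,0],"delta_rot": [0,0,0],"hand": 2.8},
    {"delta_pos": [0,0,0],"delta_rot": [0,0,0],"hand": 4.0},
    {"delta_pos": [0,0,0],"delta_rot": [0,0,0],"hand": 5.0},
    {"delta_pos": [0,0,0],"delta_rot": [0,0,0],"hand": 5.0},
    {"delta_pos": [0,0,2],"delta_rot": [0,0,0],"hand": 5.0},
    {"delta_pos": [0,0,3],"delta_rot": [0,0,0],"hand": 5.0},
    {"delta_pos": [0,0,3],"delta_rot": [0,0,0],"hand": 5.0}
  ]
}}

```text
t: 9.35
eef_pos: [0.5737, 0.1478, 0.1982]
ee_rot: [3.141, 0.001, -0.089]
force: [1.4, -0.2, 0.5]
width: 0.0503
```

Run:
```python
from h import *
print(get_state()['eef_pos'])
im=grab_frame('scene');cv2.imwrite('pics/scene5.png',im)
cv2.imwrite('pics/c5.png',cv2.resize(im[200:275,350:430],None,fx=7,fy=7,interpolation=cv2.INTER_CUBIC))
a,A,_,c=blob(im,'blue',(380,230,28,18));print(a,A,onz('scene',a,.123))
```

```text
[0.57371791 0.1478385  0.19816682]
[392.61642246 239.59948938] 129.03125 [0.57389913 0.14618132 0.123     ]
```

View pics/c5.png

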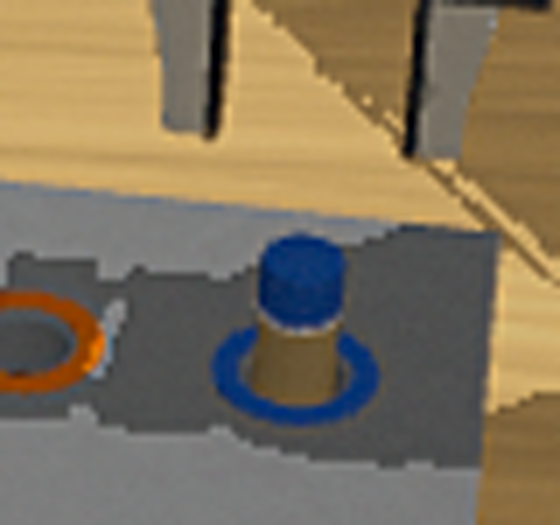

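Blue is down and centred: cap (573.9, 146.2) against ring (574.3, 146.3) in the scene camera. Now the orange vial.

Emit:
{"method": "move_arm", "body": {
  "force": 8,
  "rows": [
    {"delta_pos": [-0.48,2.95,0],"delta_rot": [0,0,1.6],"hand": 5.0},
    {"delta_pos": [-0.48,2.95,0],"delta_rot": [0,0,1.6],"hand": 5.0},
    {"delta_pos": [-0.48,2.95,0],"delta_rot": [0,0,1.6],"hand": 5.0},
    {"delta_pos": [-0.48,2.95,0],"delta_rot": [0,0,1.6],"hand": 5.0},
    {"delta_pos": [-0.48,2.95,-1],"delta_rot": [0,0,1.6],"hand": 5.0},
    {"delta_pos": [-0.47,2.95,-2],"delta_rot": [0,0,1.6],"hand": 5.0},
    {"delta_pos": [0,0,-3],"delta_rot": [0,0,0],"hand": 5.0},
    {"delta_pos": [0,0,-2],"delta_rot": [0,0,0],"hand": 5.0},
    {"delta_pos": [0,0,0],"delta_rot": [0,0,0],"hand": 5.0},
    {"delta_pos": [0,0,0],"delta_rot": [0,0,0],"hand": 5.0}
  ]
}}

```text
t: 10.4
eef_pos: [0.5456, 0.325, 0.1178]
ee_rot: [3.141, -0.0, 0.079]
force: [0.3, 0.0, 0.8]
width: 0.0499
```

Run:
```python
from h import *
print(get_state()['eef_pos'])
im=grab_frame('scene');cv2.imwrite('pics/scene6.png',im)
cv2.imwrite('pics/c6.png',cv2.resize(im[180:310,420:550],None,fx=4,fy=4,interpolation=cv2.INTER_CUBIC))
a,A,_,c=blob(im,'orange',(465,247,25,22));print(a,A,onz('scene',a,.063))
```

```text
[0.54556453 0.3250173  0.11782654]
[477.15809478 259.02244056] 128.8125 [0.54517967 0.32314402 0.063     ]
```

View pics/c6.png

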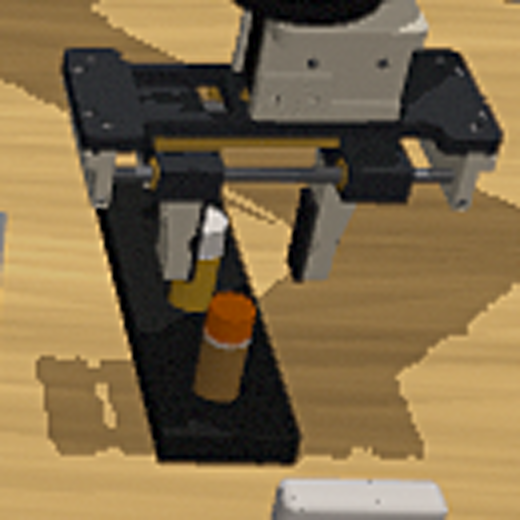

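Aligned. I descend by 6.05 cm and grip.

Emit:
{"method": "move_arm", "body": {
  "rows": [
    {"delta_pos": [0,0,-2],"delta_rot": [0,0,0],"hand": 5.0},
    {"delta_pos": [0,0,-2],"delta_rot": [0,0,0],"hand": 5.0},
    {"delta_pos": [0,0,-1.5],"delta_rot": [0,0,0],"hand": 5.0},
    {"delta_pos": [0,0,-0.55],"delta_rot": [0,0,0],"hand": 5.0},
    {"delta_pos": [0,0,0],"delta_rot": [0,0,0],"hand": 5.0},
    {"delta_pos": [0,0,0],"delta_rot": [0,0,0],"hand": 4.0},
    {"delta_pos": [0,0,0],"delta_rot": [0,0,0],"hand": 3.0},
    {"delta_pos": [0,0,0],"delta_rot": [0,0,0],"hand": 2.0},
    {"delta_pos": [0,0,0],"delta_rot": [0,0,0],"hand": 2.0},
    {"delta_pos": [0,0,0],"delta_rot": [0,0,0],"hand": 2.0}
  ]
}}

```text
t: 11.45
eef_pos: [0.5455, 0.3253, 0.0576]
ee_rot: [-3.141, -0.001, 0.079]
force: [-0.8, 0.5, 3.4]
width: 0.0237
```

Emit:
{"method": "move_arm", "body": {
  "force": 14,
  "rows": [
    {"delta_pos": [0,0,0],"delta_rot": [0,0,0],"hand": 1.5},
    {"delta_pos": [0,0,0.5],"delta_rot": [0,0,0],"hand": 1.5},
    {"delta_pos": [0,0,1],"delta_rot": [0,0,0],"hand": 1.5},
    {"delta_pos": [0,0,2],"delta_rot": [0,0,0],"hand": 1.5},
    {"delta_pos": [0,0,2.5],"delta_rot": [0,0,0],"hand": 1.5},
    {"delta_pos": [0,0,3],"delta_rot": [0,0,0],"hand": 1.5},
    {"delta_pos": [0,0,3],"delta_rot": [0,0,0],"hand": 1.5},
    {"delta_pos": [0,0,3],"delta_rot": [0,0,0],"hand": 1.5},
    {"delta_pos": [0,0,0],"delta_rot": [0,0,0],"hand": 1.5},
    {"delta_pos": [0,0,0],"delta_rot": [0,0,0],"hand": 1.5}
  ]
}}

```text
t: 12.45
eef_pos: [0.5453, 0.3252, 0.2084]
ee_rot: [-3.14, -0.001, 0.078]
force: [-0.1, 0.1, -0.7]
width: 0.0238
```

Emit:
{"method": "move_arm", "body": {
  "rows": [
    {"delta_pos": [0.24,-2.85,0],"delta_rot": [0,0,-1.2],"hand": 1.5},
    {"delta_pos": [0.24,-2.85,0],"delta_rot": [0,0,-1.2],"hand": 1.5},
    {"delta_pos": [0.24,-2.85,0],"delta_rot": [0,0,-1.2],"hand": 1.5},
    {"delta_pos": [0.24,-2.85,0],"delta_rot": [0,0,-1.2],"hand": 1.5},
    {"delta_pos": [0.24,-2.85,0],"delta_rot": [0,0,-1.2],"hand": 1.5},
    {"delta_pos": [0.24,-2.85,0],"delta_rot": [0,0,-1.2],"hand": 1.5},
    {"delta_pos": [0.24,-2.85,0],"delta_rot": [0,0,-1.2],"hand": 1.5},
    {"delta_pos": [0.24,-2.85,0],"delta_rot": [0,0,-1.2],"hand": 1.5},
    {"delta_pos": [0.24,-2.85,0],"delta_rot": [0,0,0],"hand": 1.5},
    {"delta_pos": [0,0,0],"delta_rot": [0,0,0],"hand": 1.5}
  ]
}}

```text
t: 13.45
eef_pos: [0.566, 0.0656, 0.2059]
ee_rot: [3.14, 0.002, -0.092]
force: [0.7, 0.6, -0.1]
width: 0.0237
```

Emit:
{"method": "move_arm", "body": {
  "rows": [
    {"delta_pos": [0,0,-1],"delta_rot": [0,0,0],"hand": 1.5},
    {"delta_pos": [0,0,-2],"delta_rot": [0,0,0],"hand": 1.5},
    {"delta_pos": [0,0,-1.5],"delta_rot": [0,0,0],"hand": 1.5},
    {"delta_pos": [0,0,-1],"delta_rot": [0,0,0],"hand": 1.5},
    {"delta_pos": [0,0,-0.4],"delta_rot": [0,0,0],"hand": 1.5},
    {"delta_pos": [0,0,0],"delta_rot": [0,0,0],"hand": 1.5},
    {"delta_pos": [0,0,0],"delta_rot": [0,0,0],"hand": 1.5},
    {"delta_pos": [0,0,0],"delta_rot": [0,0,0],"hand": 1.5},
    {"delta_pos": [0,0,0],"delta_rot": [0,0,0],"hand": 1.5},
    {"delta_pos": [0,0,0],"delta_rot": [0,0,0],"hand": 1.5}
  ]
}}

```text
t: 14.45
eef_pos: [0.5671, 0.0686, 0.1485]
ee_rot: [-3.141, -0.001, -0.089]
force: [-0.7, -0.3, -0.5]
width: 0.0234
```

Run:
```python
from h import *
z=get_state()['eef_pos'][2]
im=grab_frame('scene');cv2.imwrite('pics/scene7.png',im)
cv2.imwrite('pics/c7.png',cv2.resize(im[190:275,320:410],None,fx=6,fy=6,interpolation=cv2.INTER_CUBIC))
a,A,_,c=blob(im,'orange',(340,205,28,30));print(z,a,A,c,onz('scene',a,z+.0054))
```

```text
0.14852750744839505 [352.95133714 222.90108048] 125.8125 121.21875 [0.56717153 0.06630303 0.15392751]
```

View pics/c7.png

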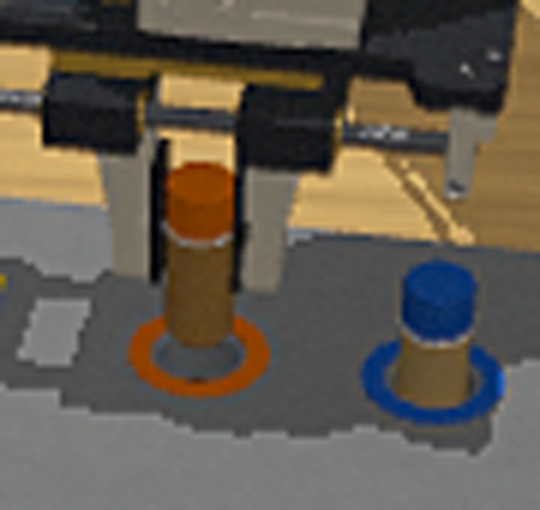

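The vial is within 0.5 mm of the ring centre, so I insert it.

Emit:
{"method": "move_arm", "body": {
  "rows": [
    {"delta_pos": [0,0,-0.3],"delta_rot": [0,0,0],"hand": 1.5},
    {"delta_pos": [0,0,-0.3],"delta_rot": [0,0,0],"hand": 1.5},
    {"delta_pos": [0,0,-0.3],"delta_rot": [0,0,0],"hand": 1.5},
    {"delta_pos": [0,0,-0.3],"delta_rot": [0,0,0],"hand": 1.5},
    {"delta_pos": [0,0,-0.3],"delta_rot": [0,0,0],"hand": 1.5},
    {"delta_pos": [0,0,0],"delta_rot": [0,0,0],"hand": 1.5},
    {"delta_pos": [0,0,0],"delta_rot": [0,0,0],"hand": 1.5},
    {"delta_pos": [0,0,0],"delta_rot": [0,0,0],"hand": 1.5},
    {"delta_pos": [0,0,0],"delta_rot": [0,0,0],"hand": 1.5},
    {"delta_pos": [0,0,0],"delta_rot": [0,0,0],"hand": 1.5}
  ]
}}

```text
t: 15.5
eef_pos: [0.567, 0.0686, 0.1332]
ee_rot: [-3.141, -0.0, -0.089]
force: [0.0, -0.3, -0.4]
width: 0.024
```

Emit:
{"method": "move_arm", "body": {
  "rows": [
    {"delta_pos": [0,0,-0.4],"delta_rot": [0,0,0],"hand": 1.5},
    {"delta_pos": [0,0,-0.4],"delta_rot": [0,0,0],"hand": 1.5},
    {"delta_pos": [0,0,-0.4],"delta_rot": [0,0,0],"hand": 1.5},
    {"delta_pos": [0,0,-0.3],"delta_rot": [0,0,0],"hand": 1.5},
    {"delta_pos": [0,0,0],"delta_rot": [0,0,0],"hand": 1.5},
    {"delta_pos": [0,0,0],"delta_rot": [0,0,0],"hand": 1.5},
    {"delta_pos": [0,0,0],"delta_rot": [0,0,0],"hand": 1.5},
    {"delta_pos": [0,0,0],"delta_rot": [0,0,0],"hand": 1.5},
    {"delta_pos": [0,0,0],"delta_rot": [0,0,0],"hand": 1.5},
    {"delta_pos": [0,0,0],"delta_rot": [0,0,0],"hand": 1.5}
  ]
}}

```text
t: 16.5
eef_pos: [0.5669, 0.0685, 0.1181]
ee_rot: [-3.142, -0.0, -0.089]
force: [0.6, -0.6, -1.4]
width: 0.0235
```

Emit:
{"method": "move_arm", "body": {
  "rows": [
    {"delta_pos": [0,0,0],"delta_rot": [0,0,0],"hand": 2.8},
    {"delta_pos": [0,0,0],"delta_rot": [0,0,0],"hand": 4.0},
    {"delta_pos": [0,0,0],"delta_rot": [0,0,0],"hand": 5.0},
    {"delta_pos": [0,0,0],"delta_rot": [0,0,0],"hand": 5.0},
    {"delta_pos": [0,0,2],"delta_rot": [0,0,0],"hand": 5.0},
    {"delta_pos": [0,0,3],"delta_rot": [0,0,0],"hand": 5.0},
    {"delta_pos": [0,0,3],"delta_rot": [0,0,0],"hand": 5.0},
    {"delta_pos": [0,-3,0],"delta_rot": [0,0,0],"hand": 4.0},
    {"delta_pos": [0,-4,0],"delta_rot": [0,0,0],"hand": 4.0},
    {"delta_pos": [0,-4,0],"delta_rot": [0,0,0],"hand": 4.0}
  ]
}}

```text
t: 17.5
eef_pos: [0.5669, -0.0422, 0.1985]
ee_rot: [-3.141, -0.001, -0.087]
force: [1.0, -0.5, -1.0]
width: 0.0408
```

Run:
```python
from h import *
print(get_state()['eef_pos'])
im=grab_frame('scene');cv2.imwrite('pics/scene8.png',im)
t=grab_frame('top');cv2.imwrite('pics/top8.png',t)
x=cv2.resize(im[200:275,340:420],None,fx=5,fy=5,interpolation=cv2.INTER_CUBIC)
y=cv2.resize(t[190:265,220:300],None,fx=5,fy=5,interpolation=cv2.INTER_CUBIC)
cv2.imwrite('pics/c8.png',np.hstack([x,y]))
a,A,_,c=blob(im,'blue',(380,230,28,18));print(a,A,onz('scene',a,.123))
a,A,_,c=blob(im,'orange',(340,224,28,19));print(a,A,onz('scene',a,.123))
```

```text
[ 0.56690756 -0.04215095  0.19852261]
[392.64581867 239.39280827] 133.21875 [0.5732112  0.14623475 0.123     ]
[352.82060854 235.53709056] 129.75 [0.56745231 0.06663543 0.123     ]
```

View pics/c8.png

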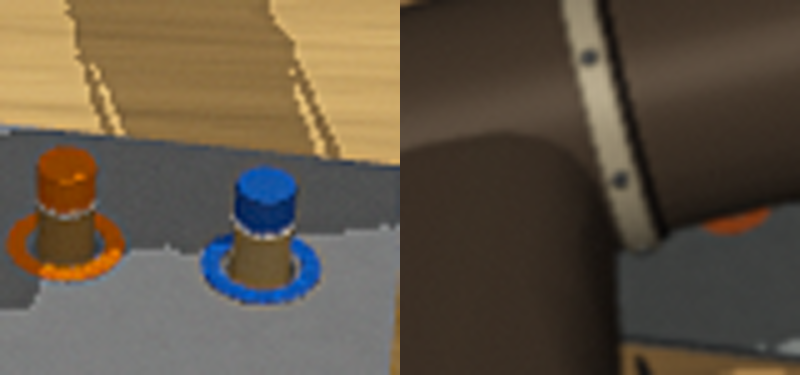

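Both vials stand down at equal height, within about 1 mm of the ring centres. Now over to the yellow key.

Emit:
{"method": "move_arm", "body": {
  "force": 8,
  "rows": [
    {"delta_pos": [-0.98,-3.73,0],"delta_rot": [0,0,-0.25],"hand": 4.0},
    {"delta_pos": [-0.98,-3.73,0],"delta_rot": [0,0,-0.25],"hand": 4.0},
    {"delta_pos": [-0.98,-3.73,0],"delta_rot": [0,0,-0.25],"hand": 4.0},
    {"delta_pos": [-0.98,-3.73,0],"delta_rot": [0,0,-0.25],"hand": 4.0},
    {"delta_pos": [-0.98,-3.73,0],"delta_rot": [0,0,-0.25],"hand": 4.0},
    {"delta_pos": [-0.98,-3.73,0],"delta_rot": [0,0,-0.25],"hand": 4.0},
    {"delta_pos": [-0.98,-3.73,0],"delta_rot": [0,0,-0.25],"hand": 4.0},
    {"delta_pos": [-0.98,-3.73,0],"delta_rot": [0,0,-0.25],"hand": 4.0},
    {"delta_pos": [0,0,-3],"delta_rot": [0,0,0],"hand": 4.0},
    {"delta_pos": [0,0,-3],"delta_rot": [0,0,0],"hand": 4.0}
  ]
}}

```text
t: 18.6
eef_pos: [0.4887, -0.3411, 0.138]
ee_rot: [3.141, -0.002, -0.126]
force: [-0.6, -0.1, -1.6]
width: 0.0403
```

Emit:
{"method": "move_arm", "body": {
  "rows": [
    {"delta_pos": [0,0,-3],"delta_rot": [0,0,0],"hand": 4.0},
    {"delta_pos": [0,0,0],"delta_rot": [0,0,0],"hand": 4.0},
    {"delta_pos": [0,0,0],"delta_rot": [0,0,0],"hand": 4.0},
    {"delta_pos": [0,0,0],"delta_rot": [0,0,0],"hand": 4.0},
    {"delta_pos": [0,0,0],"delta_rot": [0,0,0],"hand": 4.0},
    {"delta_pos": [0,0,0],"delta_rot": [0,0,0],"hand": 4.0},
    {"delta_pos": [0,0,0],"delta_rot": [0,0,0],"hand": 4.0},
    {"delta_pos": [0,0,0],"delta_rot": [0,0,0],"hand": 4.0},
    {"delta_pos": [0,0,0],"delta_rot": [0,0,0],"hand": 4.0},
    {"delta_pos": [0,0,0],"delta_rot": [0,0,0],"hand": 4.0}
  ]
}}

```text
t: 19.6
eef_pos: [0.4885, -0.3399, 0.1081]
ee_rot: [-3.142, 0.0, -0.124]
force: [-0.2, 0.3, 0.4]
width: 0.04
```

Run:
```python
from h import *
s=get_state();print(s['eef_pos'],s['ee_rot'])
im=grab_frame('scene');cv2.imwrite('pics/scene9.png',im)
x=cv2.resize(im[170:270,130:230],None,fx=5,fy=5,interpolation=cv2.INTER_CUBIC)
cv2.imwrite('pics/c9.png',x)
```

```text
[ 0.48845795 -0.33985431  0.10806081] [-3.14155566e+00  6.51586836e-05 -1.23887659e-01]
```

View pics/c9.png

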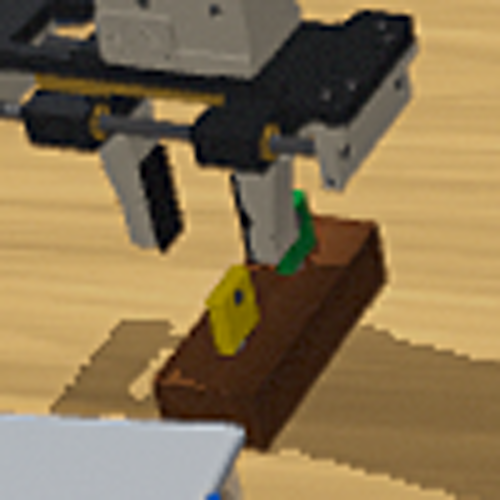

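Run:
```python
from h import *
print(onz('scene',(170.9,221.3),.0861))
im=cv2.imread('pics/scene9.png')
a,A,hl,c=blob(im,'yellow',(168,220,17,23));print(a,A,onz('scene',a,.05))
```

```text
[ 0.501088   -0.34240576  0.0861    ]
[175.95958376 231.55073754] 122.875 [ 0.49033608 -0.34117459  0.05      ]
```

Emit:
{"method": "move_arm", "body": {
  "rows": [
    {"delta_pos": [0.05,0,-1],"delta_rot": [0,0,0],"hand": 4.0},
    {"delta_pos": [0,0,-2],"delta_rot": [0,0,0],"hand": 4.0},
    {"delta_pos": [0,0,-1.2],"delta_rot": [0,0,0],"hand": 4.0},
    {"delta_pos": [0,0,-0.5],"delta_rot": [0,0,0],"hand": 4.0},
    {"delta_pos": [0,0,0],"delta_rot": [0,0,0],"hand": 4.0},
    {"delta_pos": [0,0,0],"delta_rot": [0,0,0],"hand": 3.0},
    {"delta_pos": [0,0,0],"delta_rot": [0,0,0],"hand": 2.0},
    {"delta_pos": [0,0,0],"delta_rot": [0,0,0],"hand": 1.2},
    {"delta_pos": [0,0,0],"delta_rot": [0,0,0],"hand": 0.7},
    {"delta_pos": [0,0,0],"delta_rot": [0,0,0],"hand": 0.7}
  ]
}}

```text
t: 20.65
eef_pos: [0.4892, -0.3399, 0.0614]
ee_rot: [3.142, -0.001, -0.124]
force: [-0.1, -0.3, 1.4]
width: 0.0088
```

Emit:
{"method": "move_arm", "body": {
  "force": 40,
  "rows": [
    {"delta_pos": [0,0,0],"delta_rot": [0,0,0],"hand": 0.2},
    {"delta_pos": [0,0,0],"delta_rot": [0,0,0],"hand": 0.2},
    {"delta_pos": [0,0,0.4],"delta_rot": [0,0,0],"hand": 0.2},
    {"delta_pos": [0,0,0.8],"delta_rot": [0,0,0],"hand": 0.2},
    {"delta_pos": [0,0,1.5],"delta_rot": [0,0,0],"hand": 0.2},
    {"delta_pos": [0,0,2.5],"delta_rot": [0,0,0],"hand": 0.2},
    {"delta_pos": [0,0,3],"delta_rot": [0,0,0],"hand": 0.2},
    {"delta_pos": [0,0,3],"delta_rot": [0,0,0],"hand": 0.2},
    {"delta_pos": [0,0,2],"delta_rot": [0,0,0],"hand": 0.2},
    {"delta_pos": [0,0,0],"delta_rot": [0,0,0],"hand": 0.2}
  ]
}}

```text
t: 21.65
eef_pos: [0.4906, -0.3406, 0.1973]
ee_rot: [3.14, -0.006, -0.123]
force: [0.6, -0.3, 0.4]
width: 0.0087
```

Run:
```python
from h import *
s=get_state();print(s['eef_pos'],s['ee_rot'])
im=grab_frame('scene');cv2.imwrite('pics/scene10.png',im)
x=cv2.resize(im[140:260,110:230],None,fx=5,fy=5,interpolation=cv2.INTER_CUBIC)
cv2.imwrite('pics/c10.png',x)
a,A,hl,c=blob(im,'yellow',(140,150,50,60));print(a,A,onz('scene',a,s['eef_pos'][2]-.0114))
```

```text
[ 0.49059656 -0.34063392  0.19726125] [ 3.13977481 -0.00608368 -0.12334363]
[161.30467955 182.30056799] 61.4375 [ 0.49961023 -0.34455801  0.18586125]
```

View pics/c10.png

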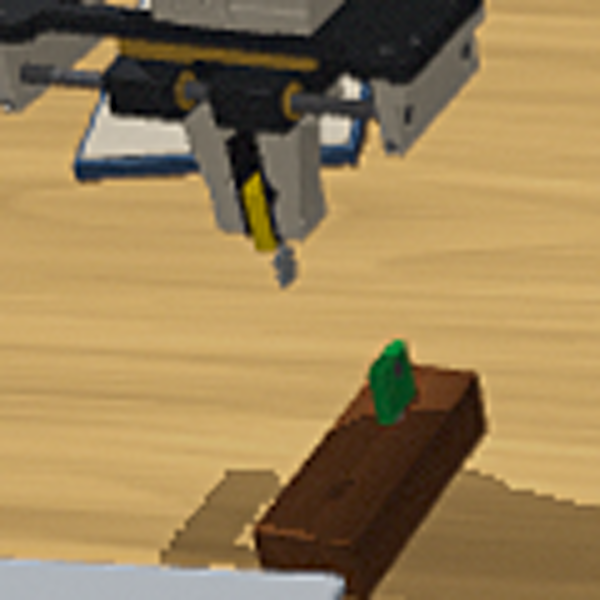

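Emit:
{"method": "move_arm", "body": {
  "rows": [
    {"delta_pos": [0.85,3.81,0],"delta_rot": [0,0,0.25],"hand": 0.2},
    {"delta_pos": [0.85,3.81,0],"delta_rot": [0,0,0.25],"hand": 0.2},
    {"delta_pos": [0.85,3.81,0],"delta_rot": [0,0,0.25],"hand": 0.2},
    {"delta_pos": [0.85,3.81,0],"delta_rot": [0,0,0.25],"hand": 0.2},
    {"delta_pos": [0.85,3.81,0],"delta_rot": [0,0,0.25],"hand": 0.2},
    {"delta_pos": [0.85,3.81,0],"delta_rot": [0,0,0.25],"hand": 0.2},
    {"delta_pos": [0.85,3.81,0],"delta_rot": [0,0,0.25],"hand": 0.2},
    {"delta_pos": [0.85,3.81,0],"delta_rot": [0,0,0.25],"hand": 0.2},
    {"delta_pos": [0,0,-1.5],"delta_rot": [0,0,0],"hand": 0.2},
    {"delta_pos": [0,0,-1.5],"delta_rot": [0,0,0],"hand": 0.2}
  ]
}}

```text
t: 22.7
eef_pos: [0.5569, -0.0336, 0.1622]
ee_rot: [-3.141, 0.0, -0.087]
force: [0.5, -0.2, -0.4]
width: 0.0087
```

Emit:
{"method": "move_arm", "body": {
  "rows": [
    {"delta_pos": [0,0,0],"delta_rot": [0,0,0],"hand": 0.2},
    {"delta_pos": [0,0,0],"delta_rot": [0,0,0],"hand": 0.2},
    {"delta_pos": [0,0,0],"delta_rot": [0,0,0],"hand": 0.2},
    {"delta_pos": [0,0,0],"delta_rot": [0,0,0],"hand": 0.2},
    {"delta_pos": [0,0,0],"delta_rot": [0,0,0],"hand": 0.2},
    {"delta_pos": [0,0,0],"delta_rot": [0,0,0],"hand": 0.2},
    {"delta_pos": [0,0,0],"delta_rot": [0,0,0],"hand": 0.2},
    {"delta_pos": [0,0,0],"delta_rot": [0,0,0],"hand": 0.2},
    {"delta_pos": [0,0,0],"delta_rot": [0,0,0],"hand": 0.2},
    {"delta_pos": [0,0,0],"delta_rot": [0,0,0],"hand": 0.2}
  ]
}}

```text
t: 23.7
eef_pos: [0.557, -0.0351, 0.1631]
ee_rot: [3.142, 0.0, -0.089]
force: [-0.3, 0.1, -0.5]
width: 0.0092
```

Run:
```python
from h import *
s=get_state();print(s['eef_pos'],s['ee_rot'])
im=grab_frame('scene');cv2.imwrite('pics/scene11.png',im)
x=cv2.resize(im[180:280,260:360],None,fx=6,fy=6,interpolation=cv2.INTER_CUBIC)
cv2.imwrite('pics/c11.png',x)
```

```text
[ 0.55698996 -0.03506603  0.16305307] [ 3.14157303e+00  3.62402172e-05 -8.89374784e-02]
```

View pics/c11.png

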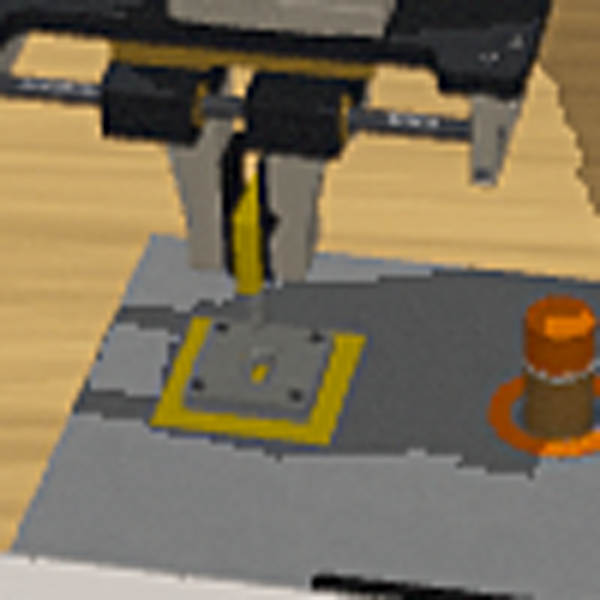

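Run:
```python
from h import *
T=np.linalg.inv(C['scene']['world_from_camera']);K=C['scene']['camera_matrix']
def pr(p):
    p=T@np.r_[p,1];p=K@p[:3];return p[:2]/p[2]
tcp=np.array([.557,-.0351,.1631]);ex=np.array([np.cos(-.089),np.sin(-.089),0])
b=tcp-[0,0,.0114]
f=lambda p:((pr(p)-[260,180])*6).round(1)
for dx in(0,.002):
  c=b+ex*dx
  print('bow front bottom',f(c+ex*.015-[0,0,.016]),'top',f(c+ex*.015+[0,0,.016]),'tip',f(c-[0,0,.040]),'if lowered',f(c-[0,0,.0536]))
im=cv2.imread('pics/scene11.png')
a,A,hl,c=blob(im,'yellow',(295,205,12,24));print((a-[260,180])*6,A)
# plate keyway, lock plate
im0=cv2.imread('pics/scene0.png')
g=cv2.cvtColor(im0,cv2.COLOR_BGR2GRAY)
print('kw exp',f(np.array([.5578,-.0361,.098])))
x=cv2.resize(im0[230:256,288:322],None,fx=16,fy=16,interpolation=cv2.INTER_CUBIC);cv2.imwrite('pics/kw.png',x)
t0=cv2.imread('pics/top0.png')
x=cv2.resize(t0[217:247,312:342],None,fx=16,fy=16,interpolation=cv2.INTER_CUBIC);cv2.imwrite('pics/kwt.png',x)
```

```text
bow front bottom [249.2 294.4] top [245.3 215.7] tip [261.9 325.7] if lowered [263.4 357.3]
bow front bottom [247.8 297.9] top [243.9 219.1] tip [260.6 329.1] if lowered [262.1 360.7]
[245.22796818 237.70899633] 76.59375
kw exp [260.2 358.8]
```

View pics/kw.png

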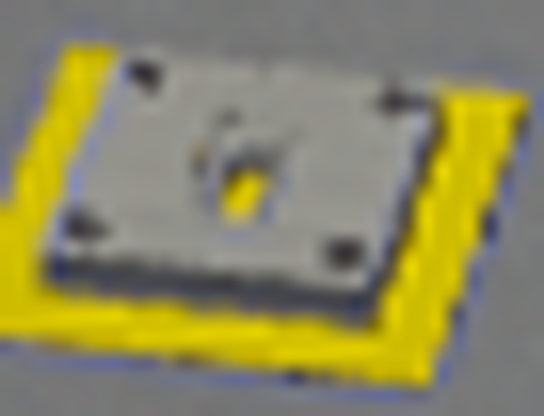

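View pics/kwt.png

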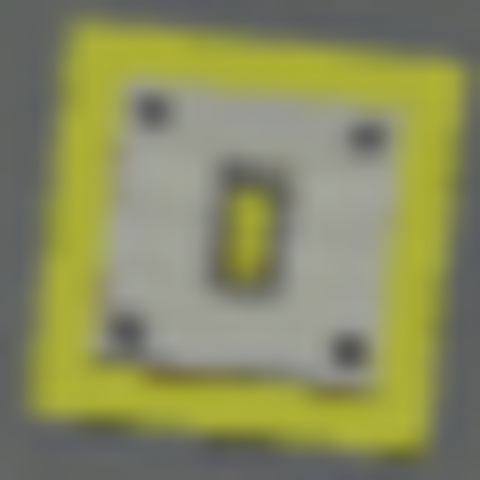

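Run:
```python
from h import *
print(onz('scene',(302.69,239.77),.098),onz('top',(327.06,231.1),.098),tri((302.69,239.77),(327.06,231.1)))
```

```text
[ 0.5578418  -0.03752301  0.098     ] [ 0.55553528 -0.03403821  0.098     ] (array([ 0.55596922, -0.03593285,  0.0966922 ]), np.float64(0.0037689561641685992))
```

Emit:
{"method": "move_arm", "body": {
  "rows": [
    {"delta_pos": [0.07,-0.09,0],"delta_rot": [0,0,0],"hand": 0.2},
    {"delta_pos": [0,0,-0.5],"delta_rot": [0,0,0],"hand": 0.2},
    {"delta_pos": [0,0,-0.5],"delta_rot": [0,0,0],"hand": 0.2},
    {"delta_pos": [0,0,-0.3],"delta_rot": [0,0,0],"hand": 0.2},
    {"delta_pos": [0,0,-0.2],"delta_rot": [0,0,0],"hand": 0.2},
    {"delta_pos": [0,0,-0.2],"delta_rot": [0,0,0],"hand": 0.2},
    {"delta_pos": [0,0,0],"delta_rot": [0,0,0],"hand": 0.2},
    {"delta_pos": [0,0,0],"delta_rot": [0,0,0],"hand": 0.2},
    {"delta_pos": [0,0,0],"delta_rot": [0,0,0],"hand": 0.2},
    {"delta_pos": [0,0,0],"delta_rot": [0,0,0],"hand": 0.2}
  ]
}}

```text
t: 24.75
eef_pos: [0.5578, -0.0359, 0.1462]
ee_rot: [-3.141, -0.0, -0.089]
force: [0.3, -0.8, 0.3]
width: 0.0087
```

Emit:
{"method": "move_arm", "body": {
  "rows": [
    {"delta_pos": [0,0,-0.15],"delta_rot": [0,0,0],"hand": 0.2},
    {"delta_pos": [0,0,-0.15],"delta_rot": [0,0,0],"hand": 0.2},
    {"delta_pos": [0,0,-0.1],"delta_rot": [0,0,0],"hand": 0.2},
    {"delta_pos": [0,0,0],"delta_rot": [0,0,0],"hand": 0.2},
    {"delta_pos": [0,0,0],"delta_rot": [0,0,0],"hand": 0.2},
    {"delta_pos": [0,0,0],"delta_rot": [0,0,0],"hand": 0.2},
    {"delta_pos": [0,0,0],"delta_rot": [0,0,0],"hand": 0.2},
    {"delta_pos": [0,0,0],"delta_rot": [0,0,0],"hand": 0.2},
    {"delta_pos": [0,0,0],"delta_rot": [0,0,0],"hand": 0.2},
    {"delta_pos": [0,0,0],"delta_rot": [0,0,0],"hand": 0.2}
  ]
}}

```text
t: 25.75
eef_pos: [0.5577, -0.0359, 0.1421]
ee_rot: [3.142, 0.0, -0.089]
force: [-0.5, -0.0, -0.7]
width: 0.0088
```

Run:
```python
from h import *
s=get_state();print(s['eef_pos'],s['force'],s['moment'])
im=grab_frame('scene');cv2.imwrite('pics/scene12.png',im)
x=cv2.resize(im[180:280,260:360],None,fx=6,fy=6,interpolation=cv2.INTER_CUBIC)
cv2.imwrite('pics/c12.png',x)
```

```text
[ 0.55770967 -0.03594517  0.14205612] [-0.45768773 -0.01362302 -0.72710712] [-0.03348203  0.03757952 -0.02228154]
```

View pics/c12.png

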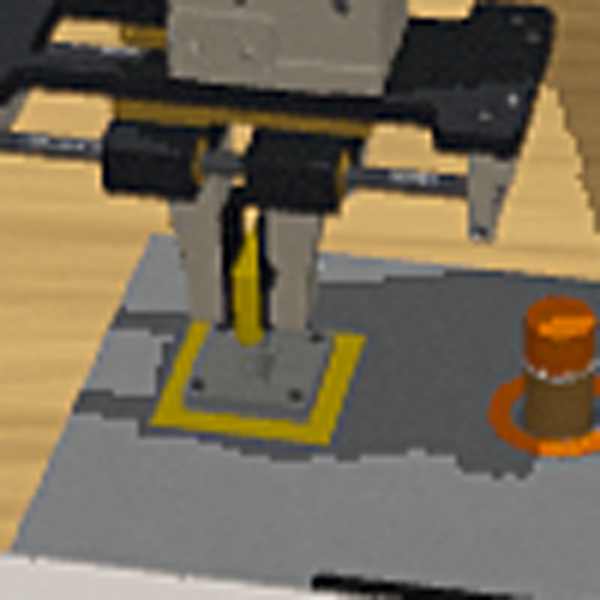

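The blade is about 7 mm into the keyway without resistance. I continue in small steps.

Emit:
{"method": "move_arm", "body": {
  "rows": [
    {"delta_pos": [0,0,-0.1],"delta_rot": [0,0,0],"hand": 0.2},
    {"delta_pos": [0,0,-0.1],"delta_rot": [0,0,0],"hand": 0.2},
    {"delta_pos": [0,0,-0.1],"delta_rot": [0,0,0],"hand": 0.2},
    {"delta_pos": [0,0,-0.1],"delta_rot": [0,0,0],"hand": 0.2},
    {"delta_pos": [0,0,-0.1],"delta_rot": [0,0,0],"hand": 0.2},
    {"delta_pos": [0,0,0],"delta_rot": [0,0,0],"hand": 0.2},
    {"delta_pos": [0,0,0],"delta_rot": [0,0,0],"hand": 0.2},
    {"delta_pos": [0,0,0],"delta_rot": [0,0,0],"hand": 0.2},
    {"delta_pos": [0,0,0],"delta_rot": [0,0,0],"hand": 0.2},
    {"delta_pos": [0,0,0],"delta_rot": [0,0,0],"hand": 0.2}
  ]
}}

```text
t: 26.8
eef_pos: [0.5579, -0.0361, 0.1375]
ee_rot: [3.141, -0.001, -0.089]
force: [-1.3, 0.0, 5.1]
width: 0.0087
```

Run:
```python
from h import *
s=get_state();print(s['eef_pos'],s['force'],s['moment'])
```

```text
[ 0.55788856 -0.03605546  0.13746435] [-1.33251127  0.03782324  5.11532386] [-0.1600425   0.59539216  0.00905414]
```

Emit:
{"method": "move_arm", "body": {
  "rows": [
    {"delta_pos": [0,-0.2,-0.1],"delta_rot": [2.8,0,0],"hand": 0.2},
    {"delta_pos": [0,0,0],"delta_rot": [0,0,0],"hand": 0.2},
    {"delta_pos": [0,0.4,0],"delta_rot": [-5.6,0,0],"hand": 0.2},
    {"delta_pos": [0,0,0],"delta_rot": [0,0,0],"hand": 0.2},
    {"delta_pos": [0,-0.4,-0.1],"delta_rot": [5.6,0,0],"hand": 0.2},
    {"delta_pos": [0,0,0],"delta_rot": [0,0,0],"hand": 0.2},
    {"delta_pos": [0,0.4,0],"delta_rot": [-5.6,0,0],"hand": 0.2},
    {"delta_pos": [0,0,0],"delta_rot": [0,0,0],"hand": 0.2},
    {"delta_pos": [0,-0.2,0],"delta_rot": [2.8,0,0],"hand": 0.2},
    {"delta_pos": [0,0,0],"delta_rot": [0,0,0],"hand": 0.2}
  ]
}}

```text
t: 27.8
eef_pos: [0.5576, -0.036, 0.1348]
ee_rot: [-3.14, 0.0, -0.089]
force: [0.5, -0.2, 0.4]
width: 0.0087
```

Run:
```python
from h import *
s=get_state();print(s['eef_pos'],s['force'],s['moment'])
```

```text
[ 0.55758421 -0.0360272   0.13483667] [ 0.45903959 -0.18539274  0.43301083] [-0.07201106 -0.01966901  0.0579048 ]
```

Emit:
{"method": "move_arm", "body": {
  "rows": [
    {"delta_pos": [0,-0.2,-0.15],"delta_rot": [2.8,0,0],"hand": 0.2},
    {"delta_pos": [0,0,-0.05],"delta_rot": [0,0,0],"hand": 0.2},
    {"delta_pos": [0,0.4,-0.1],"delta_rot": [-5.6,0,0],"hand": 0.2},
    {"delta_pos": [0,0,-0.1],"delta_rot": [0,0,0],"hand": 0.2},
    {"delta_pos": [0,-0.4,-0.1],"delta_rot": [5.6,0,0],"hand": 0.2},
    {"delta_pos": [0,0,0],"delta_rot": [0,0,0],"hand": 0.2},
    {"delta_pos": [0,0.4,0],"delta_rot": [-5.6,0,0],"hand": 0.2},
    {"delta_pos": [0,0,0],"delta_rot": [0,0,0],"hand": 0.2},
    {"delta_pos": [0,-0.2,0],"delta_rot": [2.8,0,0],"hand": 0.2},
    {"delta_pos": [0,0,0],"delta_rot": [0,0,0],"hand": 0.2}
  ]
}}

```text
t: 28.8
eef_pos: [0.5577, -0.0362, 0.1301]
ee_rot: [-3.141, -0.0, -0.09]
force: [-0.6, -0.6, -0.8]
width: 0.0092
```

Run:
```python
from h import *
s=get_state();print(s['eef_pos'],s['force'],s['moment'])
```

```text
[ 0.55773874 -0.03615791  0.13006856] [-0.64052681 -0.60177324 -0.75401932] [-0.04768199 -0.00913428  0.0712833 ]
```

Emit:
{"method": "move_arm", "body": {
  "rows": [
    {"delta_pos": [0,-0.15,-0.15],"delta_rot": [2.5,0,0],"hand": 0.2},
    {"delta_pos": [0,0,-0.1],"delta_rot": [0,0,0],"hand": 0.2},
    {"delta_pos": [0,0.3,-0.1],"delta_rot": [-5,0,0],"hand": 0.2},
    {"delta_pos": [0,0,-0.1],"delta_rot": [0,0,0],"hand": 0.2},
    {"delta_pos": [0,-0.3,-0.05],"delta_rot": [5,0,0],"hand": 0.2},
    {"delta_pos": [0,0,0],"delta_rot": [0,0,0],"hand": 0.2},
    {"delta_pos": [0,0.3,0],"delta_rot": [-5,0,0],"hand": 0.2},
    {"delta_pos": [0,0,0],"delta_rot": [0,0,0],"hand": 0.2},
    {"delta_pos": [0,-0.15,0],"delta_rot": [2.5,0,0],"hand": 0.2},
    {"delta_pos": [0,0,0],"delta_rot": [0,0,0],"hand": 0.2}
  ]
}}

```text
t: 29.8
eef_pos: [0.5581, -0.036, 0.1254]
ee_rot: [-3.14, -0.001, -0.089]
force: [0.4, 2.1, 2.4]
width: 0.0089
```

Run:
```python
from h import *
s=get_state();print(s['eef_pos'],s['force'],s['moment'])
im=grab_frame('scene');cv2.imwrite('pics/scene13.png',im)
x=cv2.resize(im[180:280,260:360],None,fx=6,fy=6,interpolation=cv2.INTER_CUBIC)
cv2.imwrite('pics/c13.png',x)
```

```text
[ 0.55806138 -0.03601149  0.12535849] [0.4129518  2.10267675 2.42961589] [0.64150472 0.17697312 0.01488933]
```

View pics/c13.png

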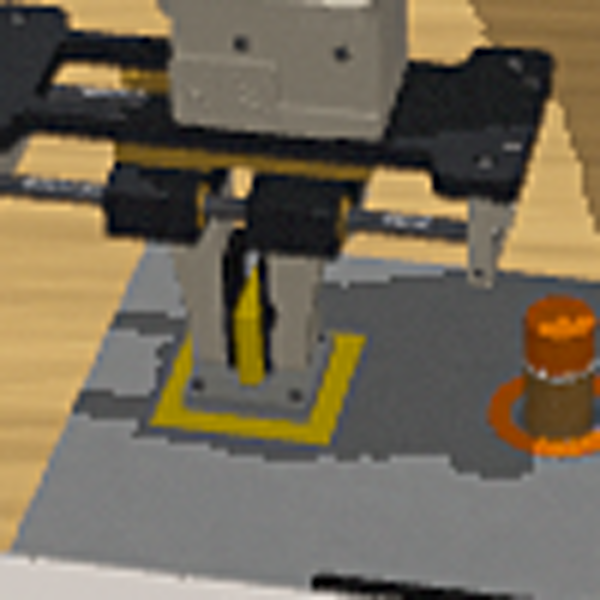

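Emit:
{"method": "move_arm", "body": {
  "rows": [
    {"delta_pos": [0,0,-0.1],"delta_rot": [0,0,0],"hand": 0.2},
    {"delta_pos": [0,-0.12,0],"delta_rot": [2,0,0],"hand": 0.2},
    {"delta_pos": [0,0,0],"delta_rot": [0,0,0],"hand": 0.2},
    {"delta_pos": [0,0.24,0],"delta_rot": [-4,0,0],"hand": 0.2},
    {"delta_pos": [0,0,0],"delta_rot": [0,0,0],"hand": 0.2},
    {"delta_pos": [0,-0.24,0],"delta_rot": [4,0,0],"hand": 0.2},
    {"delta_pos": [0,0,0],"delta_rot": [0,0,0],"hand": 0.2},
    {"delta_pos": [0,0.12,-0.05],"delta_rot": [-2,0,0],"hand": 0.2},
    {"delta_pos": [0,0,0],"delta_rot": [0,0,0],"hand": 0.2},
    {"delta_pos": [0,0,0],"delta_rot": [0,0,0],"hand": 0.2}
  ]
}}

```text
t: 30.85
eef_pos: [0.5589, -0.0364, 0.1253]
ee_rot: [3.14, -0.003, -0.088]
force: [-1.4, -2.9, 11.4]
width: 0.0087
```

Run:
```python
from h import *
s=get_state();print(s['eef_pos'],s['force'],s['moment'],s['q'])
```

```text
[ 0.55886529 -0.03639155  0.12528218] [-1.4164192  -2.91129391 11.43832406] [-1.11542495  0.36908661  0.01381538] [ 0.28632211  0.28246449 -0.40936002  0.00346793 -0.87695103  1.19435459]
```

The key is home: z stays at 0.1253 (expected 0.1254) while the push rises to 11 N. Now the turn.

Emit:
{"method": "move_arm", "body": {
  "force": 50,
  "rows": [
    {"delta_pos": [0,0,0],"delta_rot": [0,0,0],"hand": 0.2},
    {"delta_pos": [0,0,0],"delta_rot": [0,0,-4],"hand": 0.2},
    {"delta_pos": [0,0,0],"delta_rot": [0,0,-5],"hand": 0.2},
    {"delta_pos": [0,0,0],"delta_rot": [0,0,-5],"hand": 0.2},
    {"delta_pos": [0,0,0],"delta_rot": [0,0,-5],"hand": 0.2},
    {"delta_pos": [0,0,0],"delta_rot": [0,0,-5],"hand": 0.2},
    {"delta_pos": [0,0,0],"delta_rot": [0,0,-5],"hand": 0.2},
    {"delta_pos": [0,0,0],"delta_rot": [0,0,-1],"hand": 0.2},
    {"delta_pos": [0,0,0],"delta_rot": [0,0,0],"hand": 0.2},
    {"delta_pos": [0,0,0],"delta_rot": [0,0,0],"hand": 0.2}
  ]
}}

```text
t: 31.85
eef_pos: [0.5584, -0.0369, 0.1253]
ee_rot: [3.141, -0.003, -0.612]
force: [-2.3, -3.4, 12.7]
width: 0.0087
```

Run:
```python
from h import *
s=get_state();print(s['eef_pos'],s['ee_rot'],s['force'],s['moment'])
```

```text
[ 0.55844099 -0.03693561  0.12526244] [ 3.14069061e+00 -2.80758336e-03 -6.12037491e-01] [-2.29660579 -3.44864731 12.74479376] [-1.64736259  0.78290435  0.08125308]
```

Emit:
{"method": "move_arm", "body": {
  "rows": [
    {"delta_pos": [0,0,0],"delta_rot": [0,0,-4],"hand": 0.2},
    {"delta_pos": [0,0,0],"delta_rot": [0,0,-5],"hand": 0.2},
    {"delta_pos": [0,0,0],"delta_rot": [0,0,-5],"hand": 0.2},
    {"delta_pos": [0,0,0],"delta_rot": [0,0,-5],"hand": 0.2},
    {"delta_pos": [0,0,0],"delta_rot": [0,0,-5],"hand": 0.2},
    {"delta_pos": [0,0,0],"delta_rot": [0,0,-5],"hand": 0.2},
    {"delta_pos": [0,0,0],"delta_rot": [0,0,-5],"hand": 0.2},
    {"delta_pos": [0,0,0],"delta_rot": [0,0,0],"hand": 0.2},
    {"delta_pos": [0,0,0],"delta_rot": [0,0,0],"hand": 0.2},
    {"delta_pos": [0,0,0],"delta_rot": [0,0,0],"hand": 0.2}
  ]
}}

```text
t: 32.85
eef_pos: [0.5573, -0.0379, 0.1253]
ee_rot: [3.14, -0.003, -1.206]
force: [-5.6, -6.5, 16.0]
width: 0.0085
```

Run:
```python
from h import *
s=get_state();print(s['eef_pos'],s['ee_rot'],s['force'],s['moment'])
```

```text
[ 0.55731175 -0.03788702  0.1252713 ] [ 3.13981175 -0.00322776 -1.20571805] [-5.6136056  -6.48356757 15.98831754] [-2.98054801  1.95003259  0.00314527]
```

Emit:
{"method": "move_arm", "body": {
  "rows": [
    {"delta_pos": [-0.03,-0.05,0],"delta_rot": [0,0,-4],"hand": 0.2},
    {"delta_pos": [-0.03,-0.05,0],"delta_rot": [0,0,-5],"hand": 0.2},
    {"delta_pos": [-0.03,-0.05,0],"delta_rot": [0,0,-5],"hand": 0.2},
    {"delta_pos": [0,0,0],"delta_rot": [0,0,-5],"hand": 0.2},
    {"delta_pos": [0,0,0],"delta_rot": [0,0,-4],"hand": 0.2},
    {"delta_pos": [0,0,0],"delta_rot": [0,0,-4],"hand": 0.2},
    {"delta_pos": [0,0,0],"delta_rot": [0,0,0],"hand": 0.2},
    {"delta_pos": [0,0,0],"delta_rot": [0,0,0],"hand": 0.2},
    {"delta_pos": [0,0,0],"delta_rot": [0,0,0],"hand": 0.2},
    {"delta_pos": [0,0,0],"delta_rot": [0,0,0],"hand": 0.2}
  ]
}}

```text
t: 33.85
eef_pos: [0.5562, -0.0383, 0.1253]
ee_rot: [3.141, -0.002, -1.677]
force: [-7.7, -2.5, 18.8]
width: 0.0088
```

Run:
```python
from h import *
s=get_state();print(s['eef_pos'],s['ee_rot'],s['force'],s['moment'],s['width'])
im=grab_frame('scene');cv2.imwrite('pics/scene14.png',im)
x=cv2.resize(im[180:280,260:400],None,fx=5,fy=5,interpolation=cv2.INTER_CUBIC)
cv2.imwrite('pics/c14.png',x)
```

```text
[ 0.55617184 -0.03834902  0.12526268] [ 3.14119173e+00 -2.33016282e-03 -1.67685719e+00] [-7.70714618 -2.48754042 18.79109241] [-0.59708348  2.89976458  0.08467311] 0.00882427305353726
```

View pics/c14.png

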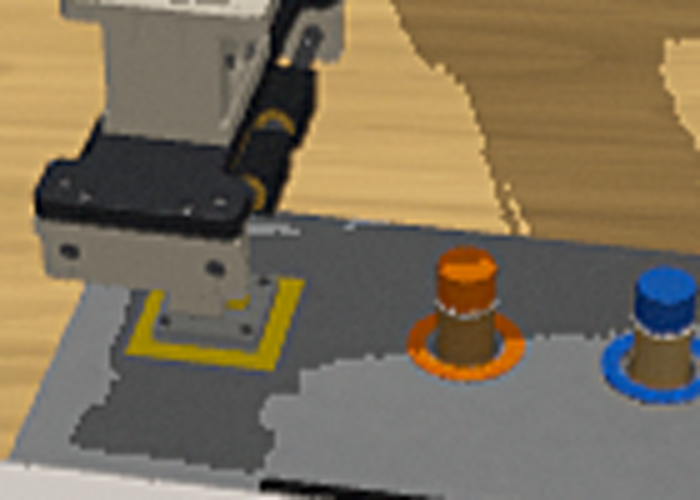

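The key is turned 91° with a spring moment of about 0.08 N m on the tool. I add 3° margin, relieve the side load slightly, then do the final checks.

Emit:
{"method": "move_arm", "body": {
  "rows": [
    {"delta_pos": [-0.03,-0.02,0],"delta_rot": [0,0,-1],"hand": 0.2},
    {"delta_pos": [0,0,0],"delta_rot": [0,0,-1],"hand": 0.2},
    {"delta_pos": [0,0,0],"delta_rot": [0,0,-1],"hand": 0.2},
    {"delta_pos": [0,0,0],"delta_rot": [0,0,0],"hand": 0.2},
    {"delta_pos": [0,0,0],"delta_rot": [0,0,0],"hand": 0.2},
    {"delta_pos": [0,0,0],"delta_rot": [0,0,0],"hand": 0.2},
    {"delta_pos": [0,0,0],"delta_rot": [0,0,0],"hand": 0.2},
    {"delta_pos": [0,0,0],"delta_rot": [0,0,0],"hand": 0.2},
    {"delta_pos": [0,0,0],"delta_rot": [0,0,0],"hand": 0.2},
    {"delta_pos": [0,0,0],"delta_rot": [0,0,0],"hand": 0.2}
  ]
}}

```text
t: 34.9
eef_pos: [0.556, -0.0384, 0.1253]
ee_rot: [3.142, -0.002, -1.729]
force: [-6.6, -1.9, 18.1]
width: 0.0086
```

Run:
```python
from h import *
s=get_state();print(s['eef_pos'],s['ee_rot'],s['force'],s['moment'],s['width'])
im=grab_frame('scene');cv2.imwrite('pics/scene15.png',im)
s0=cv2.imread('pics/scene0.png')
for n,col,b,z in [('kg','green',(180,204,17,24),.05),('vw','white',(458,226,25,22),.063)]:
    for i in(s0,im):
        a,A,_,_=blob(i,col,b);print(n,onz('scene',a,z).round(4))
for n,col,b in[('b','blue',(380,230,28,18)),('o','orange',(340,224,28,19))]:
    a,A,_,_=blob(im,col,b);print(n,onz('scene',a,.123).round(4))
d=cv2.absdiff(s0,im).max(2)
print('box diff',(d[250:330,70:185]>40).sum(),'hyg',(d[295:345,480:535]>40).sum())
```

```text
[ 0.55598507 -0.03839293  0.12525881] [ 3.14153884e+00 -2.12821364e-03 -1.72901885e+00] [-6.59362965 -1.93335414 18.14879639] [-0.3270248   2.78118013  0.11944438] 0.00863335126830336
kg [ 0.4272 -0.3333  0.05  ]
kg [ 0.4274 -0.3333  0.05  ]
vw [0.4608 0.3194 0.063 ]
vw [0.461  0.3194 0.063 ]
b [0.5731 0.1462 0.123 ]
o [0.5674 0.0667 0.123 ]
box diff 0 hyg 0
```

View pics/scene15.png

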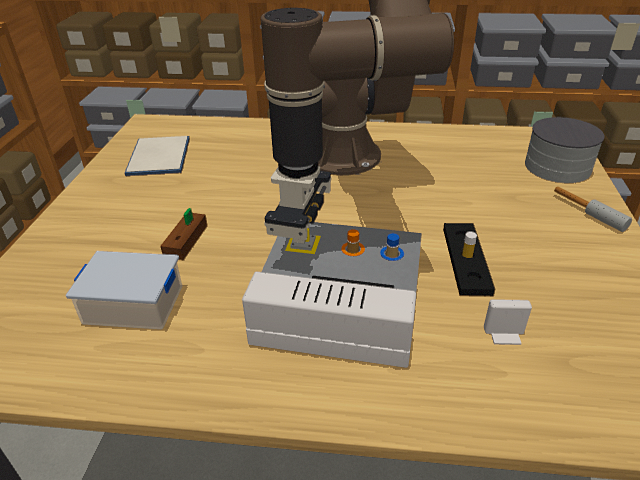

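Run:
```python
from station import *
print(job_done()); s=get_state(); print(s['t'],s['eef_pos'],s['force'],s['width'])
```

```text
the job is handed in; nothing more can be done
None
the job is handed in; nothing more can be done
```

I stood both vials in their own pockets, put the yellow key home in the lock and turned it clockwise. I handed the job in at about 35 s, still holding the key against its spring. No verdict was reported.

**Last checks**
- **Vials:** the caps sit about 1 mm or less from the ring centres in the scene camera, and both stand fully down.
- **Key depth:** z stayed at 0.1253 m (0.1254 expected for home) while the downward push was 11 to 19 N. Freeing the pins took about four rounds of rocking the key across the slot.
- **Key turn:** the gripper has turned 94°, with about 0.12 N m on the tool. I could not see the plug, so its angle is inferred: about 1.47 rad or more after the 0.17 rad of play.
- **Bystanders:** the green key and white vial moved under 0.3 mm. The sample box and hygrometer show no change in the picture.

**What disagreed**
- **Cameras:** the two views differ by 2 to 6 mm, mostly in y, so I worked relative to the held objects and the robot's own readings.
- **Side load:** about 7 N remains on the key because it is gripped 1 to 2 mm off centre. The tool sits about 2.8 mm from the lock centre I worked out. I relied on the keyway to hold the tip within 3 mm and could not measure the tip itself.

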